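Aim the air nozzle and set its valve two turns open

TASK

Set up the air-blast block before its hose is plugged in: first swing the nozzle by its upright stud until it points straight at the middle of the steel flange. Then turn the valve wheel clockwise by its crank handle until it is fully closed on its stop, back it off exactly two full turns, and finish while still gripping the crank handle there, so that the setting cannot creep: do not let go at the end. Leave the nozzle aimed, and do not shift the flange, the bolt, the nut or the tape measure.

Things in the scene. Friction and masses are not known exactly. Their poses are not given: they have to be found in the camera images.
- air_block: Air-blast block, fixed to the bench: bright aluminium bar 52 x 190 x 32 mm (top 40 mm above the bench) on a dark foot plate 96 x 150 x 8 mm. Origin: underside, centre, on the bench. Its y axis runs along the bar: the valve stem is at y = +75 mm (x = 0), the nozzle swivel at y = -65 mm (x = 0). A small hose plug sticks out 34 mm from the +y end.
- wheel_center (a point): Centre of the valve's dark steel hand wheel, on its vertical stem axis, 95 mm above the bench, at rim mid-height. Rim circle radius 42 mm (outside diameter 94 mm, bar 10 mm thick, its top 100 mm above the bench), three spokes. The hub and stem nut reach 107 mm above the bench.
- wheel (a joint): Turn of the valve wheel in rad: 0 = fully closed, against the solid stop; grows counter-clockwise seen from above as the valve opens (6.283 a turn; clockwise closes). It can open to 22 rad and never starts closed. It does not rise or fall, has about 0.12 N m of friction and stays where it is left.
- crank_handle: Upright round black crank handle on the wheel rim, 18 mm in diameter, 50 mm tall (105 to 155 mm above the bench), its axis 42 mm from the wheel axis. It spins freely on its own pin, so a gripper can hold it at constant yaw and carry it round in a circle. Origin: middle of its lower end.
- handle_mid (a point): Point on the crank handle's axis at the height to grip, 135 mm above the bench (20 mm under its top).
- nozzle (a joint): Swivel of the nozzle about its vertical axis, rad: 0 = nozzle points along the block's -y axis, away from the wheel; grows counter-clockwise seen from above; range -1.3 to 1.3. About 0.08 N m of friction; it stays where it is left.
- nozzle_pivot (a point): On the nozzle's swivel axis, 55 mm above the bench. Its x axis turns with the nozzle and is the direction in which the nozzle points (level), y is to the left of that. The nozzle, a 16 mm steel tube with a brass tip, reaches 86 mm from the swivel axis; tube, collar and swivel lie between 46 and 66 mm above the bench.
- stud_mid (a point): On the axis of the nozzle's upright round steel aiming stud, 50 mm from the swivel axis along the nozzle, 87 mm above the bench, the height to grip. The stud is 14 mm in diameter and its top is 105 mm above the bench; it is fixed to the nozzle.
- steel_flange: Loose grey steel pipe flange lying on the bench, hub up, 95 mm in diameter, 32 mm high, 155 to 190 mm from the nozzle swivel. Origin: centre of its underside; its centre is what the nozzle must point at.
- bolt: Loose steel hex bolt standing on its head, 28 x 24 mm, 70 mm tall, beside the block on its -x side. Origin: centre of its underside. Bystander.
- nut: Loose steel hex nut, 35 x 30 x 16 mm, beside the block on its +x side. Origin: centre of its underside. Bystander.
- tape: Loose tape measure standing on its edge, 34 x 75 x 65 mm, to the left of the block. Origin: centre of its underside. Bystander.

How it is judged (in metres and radians):
On the way, in this order (a step that is already met when the one before it is completed fails the run):
1. the nozzle points at the middle of the flange (its line passes within 15 mm of the flange's centre) (y of steel_flange in the frame of nozzle_pivot between -0.015 and 0.015 m and x of steel_flange in the frame of nozzle_pivot above 0.05 m), for 0.2 s.
2. the valve wheel is fully closed on its stop (within 0.1 rad), the nozzle still aimed (all of step 1 and value of joint wheel below 0.1 rad), for 0.2 s.
At the end, for the whole second after the job is handed in: The wheel stands two turns open from its stop (12.57 rad, within 0.26 rad, about 15 degrees) and at rest, the fingers hold the crank handle (contact force over 4 N), and the nozzle's line still passes within 15 mm of the flange's centre (all of step 1 and value of joint wheel between 12.306 and 12.826 rad and velocity of joint wheel between -0.1 and 0.1 rad/s and contact force between the fingers and crank_handle above 4 N); the arm keeps its last pose, push and grip.
It fails at once if the flange is shifted by more than 10 mm (distance of steel_flange from where it was at the start of the episode above 0.01 m).
It fails at once if the bolt is shifted by more than 20 mm (distance of bolt from where it was at the start of the episode above 0.02 m).
It fails at once if the nut is shifted by more than 20 mm (distance of nut from where it was at the start of the episode above 0.02 m).
It fails at once if the tape measure is shifted by more than 20 mm (distance of tape from where it was at the start of the episode above 0.02 m).
It also fails if it takes over 72 s, if anything falls off the work surface, if the arm or the gripper's body presses on something with over 40 N, if the wrist force passes 120 N, or if a joint passes its speed limit or range.

ROBOT

A 6-joint arm with a two-finger parallel gripper is mounted at the origin on a cart in front of the work surface, level with it; the furniture and walls round the work are solid. World frame = base frame: x ahead of the robot, y to its left, z up, the work surface at z = 0. Lengths are in mm, angles in rad, forces in N, time in s.
With the tool pointing down it reaches from about 350 to 775 mm from the base axis. Payload 7.3 kg.
Tool frame: the origin (TCP) lies midway between the tips of the shut fingers; the grasp point (between the pads) lies 19 mm behind it; z points along the fingers, y is the line along which they close (so a half turn about z gives the same grasp; the last joint's range is limited). The gripper opens to 92 mm and grips with 3 to 60 N. Pads are 19 mm wide; open, the fingers measure 130 mm over their backs; the gripper's body (75 mm by 190 mm) begins 47 mm behind the grasp point.
Start: joints at [-1.439, 0.342, 1.524, -0, 1.275, -0.146], TCP at [143.998, -504.885, 226.741] pointing down, gripper open.
Joint ranges: [-2.53, 2.53], [-0.77, 2.02], [0.04, 2.7], [-1, 4.14], [0.28, 2.66], [-3.11, 3.11]. Speed limits (rad/s): [2.57, 2.57, 3.14, 3.14, 3.14, 3.14].

INTERFACE

Orientations are given as [roll, pitch, yaw] about the fixed x, y, z axes, in that order (R = Rz(yaw) Ry(pitch) Rx(roll)).
In Python, from plant import * gives the robot as it stands.
- The arm moves only by the tool step_arm, never from a script. Its argument "deltas" is one flat list of numbers, 5 for each row, row after row: the shift along the world's x, y, z in mm, then the turn about the world's z in degrees, then the finger opening in mm, from 0 to 91.8. In form: [tx, ty, tz, turn, gripper, tx, ty, tz, turn, gripper, ...]. A call has exactly 10 rows; each row shifts and turns the commanded pose from where the row before left it; what a row does not reach is not made up. A row lasts 1/8 s, in which the tool goes at most 62.5 mm and 10.7 degrees, less where a joint would pass 70% of its speed; a pose out of reach is approached as far as the arm can. A call is refused whole if a number of a shift passes 62.5 or a number of a turn 10.7, either way. A call with a gripper value outside its range is refused whole. The fingers move at their own pace and stop on an object; the grip force is fixed at half the most. Time passes only in rows, so rows that do not move let the fingers close, or fill a call up. It gives the time, the measured TCP pose, the force, the opening and the grip force at its end, in the units of the state.
- get_obs(): the state, without advancing time (a new reading comes with each control period).
- capture(name): name is "side" or "top" or "wrist"; returns the picture (420x560x3 uint8, red, green, blue); there is no depth.
- camera_params(name): a dict with "mtx" (3x3 intrinsics, pixels), "rvec" (rotation vector, rad) and "tvec" (3), from world to camera coordinates, as OpenCV has them. Camera axes: x right, y down, z forward; pixel columns grow to the right and rows downward; lengths in mm; the calibration is good to about 2 mm. A picture is of the moment at which its call begins: read the wrist's pose just before it. camera_params takes no time and is no camera call; for the wrist camera it gives the pose at the moment of the call.
- close_job(): hands the job in; it is judged then, once.
The state is a dict: "time": time; "joint_positions": joint angles; "dq": joint speeds; "tau": joint torques, N m; "tool_pos": TCP position; "tcp_rot": TCP orientation; "contact_force": force on the tool from outside, world axes, zero at the start; "moment": the same for the moment, N m; "grip_width": finger opening in mm; "finger_force": force on a finger pad.
Only numpy, scipy, OpenCV 4.12 (cv2) and the standard library are available. Lean on these libraries where they do the work, as an engineer would, in place of code of your own. Each camera call takes 0.05 s, during which the arm holds its last target. There are 200 camera calls.

## Working session

There is one attempt and no reset: what is moved stays moved. The work goes in short steps, Python scripts to look and compute and a tool call to move; the robot and the scene stay as the last step left them, time stands still between calls to the robot, and variables do not carry over. Pictures are saved under pics/ and viewed, at most 10 in all, crops included, and the job is handed in when it is done.

Besides the shell and the picture viewer there is one more tool, called after "Emit:" as name(argument=value, ...) on one line, values as JSON. step_arm: Moves the arm, as the interface text tells. Its arguments: {"type":"object","properties":{"deltas":{"type":"array","items":{"type":"number"}}},"required":["deltas"]}

```bash
mkdir -p pics; python3 - <<'E'
from plant import *
import cv2
for n in ["top","side"]:
    im=capture(n); cv2.imwrite(f"pics/{n}0.png",im[:,:,::-1])
    p=camera_params(n); print(n,p)
print(get_obs())
E
```

```text
top {'mtx': array([[506.48425362,   0.        , 288.35911996],
       [  0.        , 506.48425362, 205.21746876],
       [  0.        ,   0.        ,   1.        ]]), 'rvec': array([ 2.19740404, -2.17809219,  0.01537607]), 'tvec': array([  65.94965879,  526.76638777, 1115.32053325])}
side {'mtx': array([[445.40883636,   0.        , 283.29717471],
       [  0.        , 445.40883636, 208.47280731],
       [  0.        ,   0.        ,   1.        ]]), 'rvec': array([ 0.69030964, -2.3763605 ,  1.37834073]), 'tvec': array([466.52138468, 216.31929453, 838.47838048])}
{'time': 0.1, 'joint_positions': array([-1.43896140e+00,  3.42659712e-01,  1.52489546e+00, -4.57574120e-06,
        1.27541302e+00, -1.46025107e-01]), 'dq': array([ 3.23802890e-04, -2.07620722e-03, -1.99729754e-03, -2.09665313e-04,
        1.83224729e-04,  5.86245298e-05]), 'tau': array([ 1.91283238e-03, -4.32003129e+01, -2.44695336e+01,  7.19360914e-02,
        5.25762385e-02, -4.95240772e-05]), 'tool_pos': array([ 143.96679093, -504.50508832,  226.12009239]), 'tcp_rot': array([-3.14023112e+00, -1.95820463e-04,  2.77861232e-01]), 'contact_force': array([ 0.65687995, -0.46165894, -0.3894669 ]), 'moment': array([ 0.02542931, -0.00852824, -0.0183672 ]), 'finger_force': 0.0, 'grip_width': 91.72751787533117}
```

View pics/top0.png

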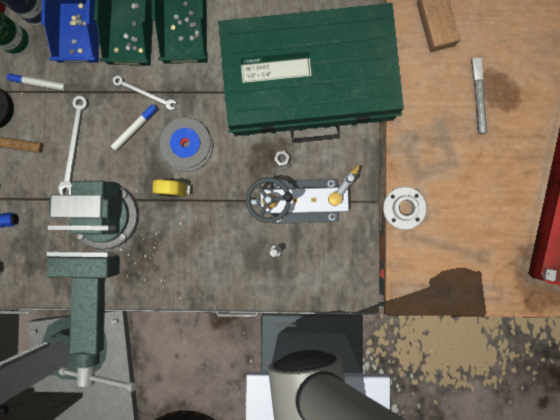

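View pics/side0.png

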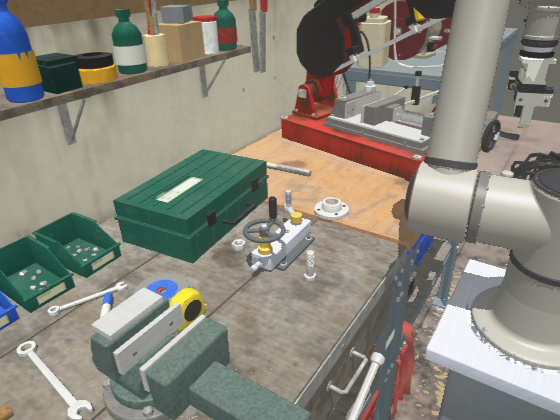

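The top view shows the wheel near (270,200), the swivel near (335,199), the nozzle tip near (357,170) and the flange near (405,208). I'll enlarge both views to place the stud and handle.

```bash
cat > h.py <<'E'
from plant import *
import cv2, numpy as np
def ray(n,uv,p=None):
    p=p or camera_params(n); R=cv2.Rodrigues(p["rvec"])[0]
    c=-R.T@np.ravel(p["tvec"]); d=R.T@np.linalg.inv(p["mtx"])@np.array([*uv,1.]); return c,d
def at(n,uv,z,p=None):
    c,d=ray(n,uv,p); return (c+d*(z-c[2])/d[2]).round(1)
def proj(n,X,p=None):
    p=p or camera_params(n); return cv2.projectPoints(np.array([X],float),p["rvec"],p["tvec"],p["mtx"],None)[0].ravel().round(1)
E
python3 - <<'E'
from h import *
a=cv2.imread("pics/top0.png")[140:270,235:435]; b=cv2.imread("pics/side0.png")[170:300,220:360]
a=cv2.resize(a,None,fx=4,fy=4,interpolation=2); b=cv2.resize(b,None,fx=5.5,fy=4.5,interpolation=2)
cv2.imwrite("pics/ca.png",a);cv2.imwrite("pics/cb.png",b[:600])
for n,uv,z in [("hub",(270,200),107),("swivel",(335,199),60),("tip",(357,170),55),("flange",(405,208),32),("bolt",(275,251),70),("nut",(281,158),16)]: print(n,at("top",uv,z))
E
```

```text
hub [532.6 105.6 107. ]
swivel [538.2 -29.7  60. ]
tip [601.  -76.6  55. ]
flange [ 521.4 -183.3   32. ]
bolt [427.2  96.2  70. ]
nut [631.   87.8  16. ]
```

View pics/ca.png

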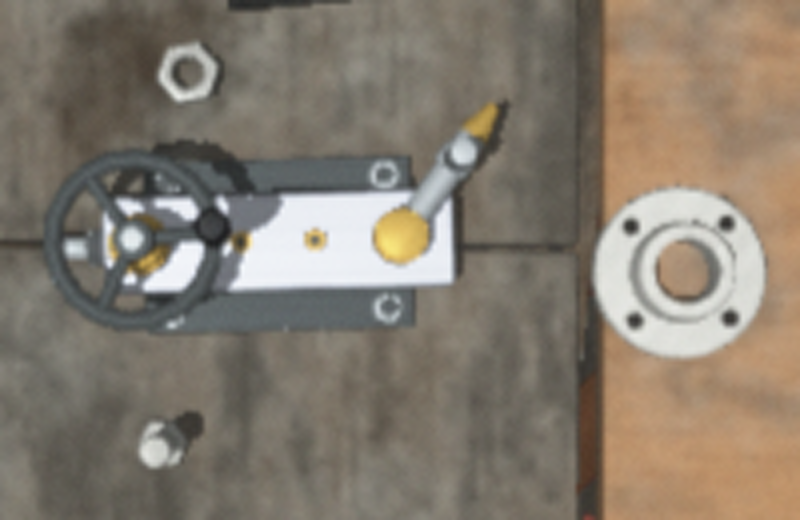

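View pics/cb.png

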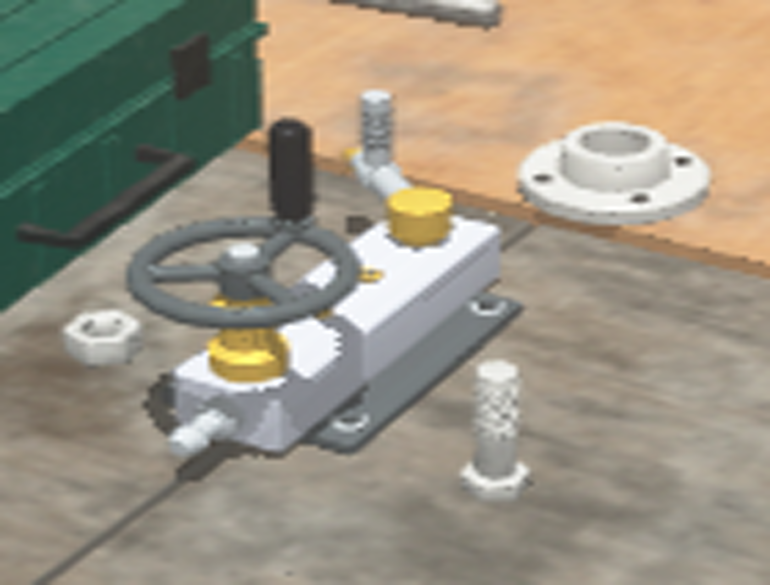

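The top crop shows the hub at (133,238), handle top (212,227), swivel cap (402,237), stud top (461,151), and flange disc centre (680,271) with bore (688,270). The side crop confirms the upright handle and stud.

```bash
python3 - <<'E'
from h import *
P={}
for n,x,y,z in [("hub",133,238,107),("rim",134,239,100),("handle",212,227,155),("swivel",402,237,66),("stud",461,151,105),("tip",497,104,55),("disc",680,271,12),("bore",686,270,32),("bolt",155,447,70),("nut",189,72,16)]:
    P[n]=at("top",(235+(x-1.5)/4,140+(y-1.5)/4),z); print(n,P[n])
for n,x,y in [("stud",376,95),("handle",290,122),("hub",241,248),("swivel",420,197)]:
    u=(220+x/5.5,170+y/4.5); print(n,at("side",u,P[n][2]),u,proj("side",P[n]))
s,st,f=P["swivel"],P["stud"],P["disc"]
d=lambda a,b:np.linalg.norm((a-b)[:2])
print(d(s,st),d(P["hub"],P["handle"]),d(s,P["hub"]),d(s,f))
E
```

```text
hub [534.4 109.9 107. ]
rim [534.2 109.9 100. ]
handle [537.5  68.3 155. ]
swivel [538.2 -29.6  66. ]
stud [580.2 -56.8 105. ]
tip [610.4 -80.6  55. ]
disc [ 523.5 -186.5   12. ]
bore [ 523.3 -185.7   32. ]
bolt [426.4  99.6  70. ]
nut [631.9  85.9  16. ]
stud [575.8 -55.4 105. ] (288.3636363636364, 191.11111111111111) [287.2 190.5]
handle [536.4  67.9 155. ] (272.72727272727275, 197.11111111111111) [272.2 197.1]
hub [532.5 110.8 107. ] (263.8181818181818, 225.11111111111111) [263.4 224.7]
swivel [535.3 -27.   66. ] (296.3636363636364, 213.77777777777777) [295.9 213. ]
50.03838526571376 41.7153448984903 139.5517466748446 157.5871187629243
```

Emit:
step_arm(deltas=[33.5, 34.4, 0, 10.1, 60, 33.5, 34.4, 0, 10.1, 60, 33.5, 34.4, 0, 10.1, 60, 33.5, 34.4, 0, 10.1, 60, 33.5, 34.4, 0, 10.1, 60, 33.5, 34.4, 0, 10.1, 60, 33.5, 34.4, 0, 10.1, 60, 33.5, 34.4, 0, 10.1, 60, 33.5, 34.4, 0, 10.1, 60, 33.5, 34.4, 0, 10.1, 60])

```text
time: 1.35
tool_pos: [479.8, -159.5, 226.5]
tcp_rot: [-3.141, -0.0, 2.047]
contact_force: [0.3, 0.1, -1.1]
grip_width: 59.7
finger_force: 0.0
```

Emit:
step_arm(deltas=[33.5, 34.4, 0, 10.1, 60, 33.5, 34.4, 0, 10.1, 60, 33.5, 34.4, 0, 10.1, 60, 0, 0, -40, 0, 60, 0, 0, -40, 0, 60, 0, 0, -16, 0, 60, 0, 0, 0, 0, 60, 0, 0, 0, 0, 60, 0, 0, 0, 0, 60, 0, 0, 0, 0, 60])

```text
time: 2.6
tool_pos: [579.9, -57.8, 131.7]
tcp_rot: [3.141, 0.002, 2.569]
contact_force: [1.2, 0.2, 0.4]
grip_width: 60.0
finger_force: 0.0
```

Emit:
step_arm(deltas=[0, 0, -30, 0, 60, 0, 0, -30, 0, 60, 0, 0, 0, 0, 10, 0, 0, 0, 0, 10, 0, 0, 0, 0, 10, 0, 0, 0, 0, 10, 0, 0, 0, 0, 10, 0, 0, 0, 0, 10, 0, 0, 0, 0, 10, 0, 0, 0, 0, 10])

```text
time: 3.85
tool_pos: [579.8, -58.0, 71.2]
tcp_rot: [3.141, 0.001, 2.569]
contact_force: [-0.4, -0.7, 5.0]
grip_width: 13.2
finger_force: 30.0
```

```bash
python3 - <<'E'
import numpy as np
S=np.array([537.5,-29.5]);
a=np.radians(np.linspace(-33.0,-95.1,11)); P=S+50*np.c_[np.cos(a),np.sin(a)]
print(np.diff(P,axis=0).round(1).tolist(),P[0],P[-1])
E
```

```text
[[-3.2, -4.4], [-3.6, -4.0], [-4.1, -3.6], [-4.4, -3.1], [-4.7, -2.6], [-5.0, -2.1], [-5.2, -1.6], [-5.3, -1.0], [-5.4, -0.4], [-5.4, 0.2]] [579.4335284  -56.73195175] [533.05528516 -79.30205327]
```

Emit:
step_arm(deltas=[-3.2, -4.4, 0, -6.2, 10, -3.6, -4.0, 0, -6.2, 10, -4.1, -3.6, 0, -6.2, 10, -4.4, -3.1, 0, -6.2, 10, -4.7, -2.6, 0, -6.2, 10, -5.0, -2.1, 0, -6.2, 10, -5.2, -1.6, 0, -6.2, 10, -5.3, -1.0, 0, -6.2, 10, -5.4, -0.4, 0, -6.2, 10, -5.4, 0.2, 0, -6.2, 10])

```text
time: 5.1
tool_pos: [534.2, -79.9, 71.2]
tcp_rot: [3.139, -0.001, 1.483]
contact_force: [2.2, 2.1, 3.8]
grip_width: 13.3
finger_force: 30.0
```

Emit:
step_arm(deltas=[0, 0, 0, 0, 10, 0, 0, 0, 0, 10, 0, 0, 0, 0, 50, 0, 0, 0, 0, 50, 0, 0, 0, 0, 50, 0, 0, 40, 0, 50, 0, 0, 60, 0, 50, 0, 0, 40, 0, 50, 0, 50, 0, -10.6, 50, 0, 50, 0, -10.6, 50])

```text
time: 6.35
tool_pos: [533.3, 19.4, 211.2]
tcp_rot: [3.141, -0.0, 1.113]
contact_force: [-0.1, 0.7, -0.5]
grip_width: 50.0
finger_force: 0.0
```

```bash
python3 - <<'E'
from h import *
print(get_obs()["tool_pos"],get_obs()["tcp_rot"],get_obs()["joint_positions"])
im=capture("top"); cv2.imwrite("pics/t1.png",im[:,:,::-1])
im=capture("side"); cv2.imwrite("pics/s1.png",im[:,:,::-1])
a=cv2.imread("pics/t1.png")[140:270,235:435]; cv2.imwrite("pics/ca1.png",cv2.resize(a,None,fx=4,fy=4,interpolation=2))
E
```

```text
[533.26054858  19.41476126 211.18502307] [ 3.14066520e+00 -3.23602143e-04  1.11333802e+00] [-1.07268278e-01  3.70035214e-01  1.52662076e+00 -1.50200463e-05
  1.24395450e+00  3.50194997e-01]
```

View pics/ca1.png

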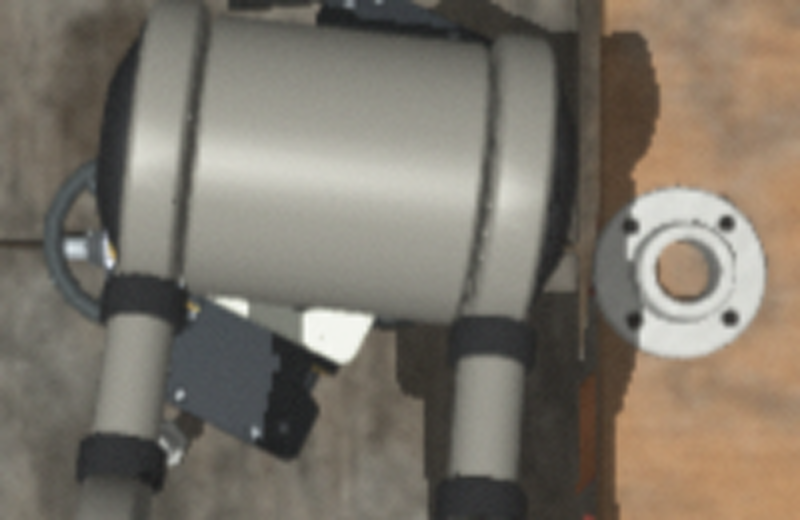

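Emit:
step_arm(deltas=[0.6, 8, 0, -10.6, 50, 0.6, 8, 0, -10.6, 50, 0.6, 8, 0, -10.6, 50, 0.6, 8, 0, -10.6, 50, 0.6, 8, 0, -10.6, 50, 0.7, 8.6, 0, -10.7, 50, 0, 0, -35, 0, 50, 0, 0, 0, 0, 50, 0, 0, 0, 0, 50, 0, 0, 0, 0, 50])

```text
time: 7.7
tool_pos: [537.7, 67.1, 176.9]
tcp_rot: [3.141, -0.002, 0.009]
contact_force: [0.4, -0.5, -0.3]
grip_width: 50.3
finger_force: 0.0
```

```bash
python3 - <<'E'
from h import *
print(get_obs()["tool_pos"],get_obs()["tcp_rot"])
im=capture("side"); cv2.imwrite("pics/s2.png",im[:,:,::-1])
b=cv2.imread("pics/s2.png")[150:290,220:360]; cv2.imwrite("pics/cb2.png",cv2.resize(b,None,fx=4,fy=4,interpolation=2))
u=proj("side",(533.3,-79.5,105)); print(u,(u-[220,150])*4, (proj("side",(537.5,-29.5,66))-[220,150])*4)
E
```

```text
[537.65177735  67.11401679 176.94633382] [ 3.14137614e+00 -2.01659857e-03  9.31739622e-03]
[308.1 191.3] [352.4 165.2] [304.4 252.4]
```

View pics/cb2.png

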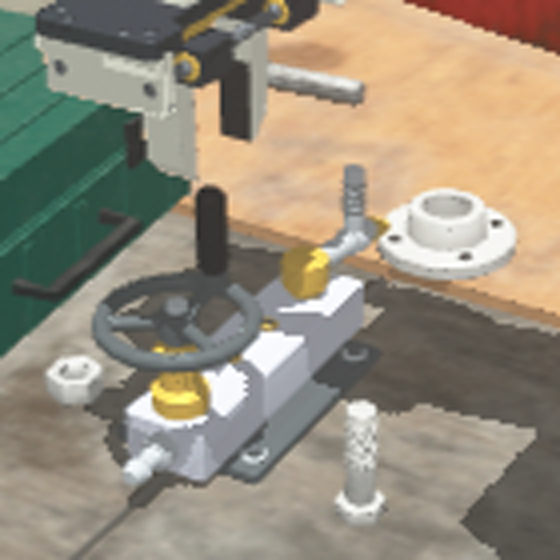

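The stud top at (353,168) matches the prediction (352,165), so the nozzle is aimed. The handle at (211,195) sits below the open fingers, so I'll go down and grip it.

Emit:
step_arm(deltas=[0, 0.5, -30, 0, 50, 0, 0.5, -31, 0, 50, 0, 0, 0, 0, 14, 0, 0, 0, 0, 14, 0, 0, 0, 0, 14, 0, 0, 0, 0, 14, 0, 0, 0, 0, 14, 0, 0, 0, 0, 14, 0, 0, 0, 0, 14, 0, 0, 0, 0, 14])

```text
time: 9.0
tool_pos: [537.9, 66.9, 116.1]
tcp_rot: [3.139, -0.003, 0.009]
contact_force: [0.2, -5.9, 4.1]
grip_width: 17.2
finger_force: 30.0
```

```bash
python3 - <<'E'
import numpy as np
def arc(a0,a1,n):
    a=np.radians(np.linspace(a0,a1,n+1)); P=42*np.c_[np.cos(a),np.sin(a)]; return np.diff(P.round(1),axis=0).round(1).tolist()
for k in range(8): print(-85-45*k, arc(-85-45*k,-130-45*k,10))
E
```

```text
-85 [[-3.3, -0.2], [-3.3, 0.1], [-3.3, 0.4], [-3.2, 0.6], [-3.2, 0.8], [-3.1, 1.2], [-3.0, 1.3], [-2.9, 1.6], [-2.8, 1.8], [-2.6, 2.0]]
-130 [[-2.4, 2.2], [-2.3, 2.4], [-2.1, 2.6], [-1.8, 2.7], [-1.7, 2.9], [-1.4, 3.0], [-1.1, 3.1], [-1.0, 3.1], [-0.6, 3.3], [-0.4, 3.2]]
-175 [[-0.2, 3.3], [0.1, 3.3], [0.4, 3.3], [0.6, 3.2], [0.8, 3.2], [1.2, 3.1], [1.3, 3.0], [1.6, 2.9], [1.8, 2.8], [2.0, 2.6]]
-220 [[2.2, 2.4], [2.4, 2.3], [2.6, 2.1], [2.7, 1.8], [2.9, 1.7], [3.0, 1.4], [3.1, 1.1], [3.1, 1.0], [3.3, 0.6], [3.2, 0.4]]
-265 [[3.3, 0.2], [3.3, -0.1], [3.3, -0.4], [3.2, -0.6], [3.2, -0.8], [3.1, -1.2], [3.0, -1.3], [2.9, -1.6], [2.8, -1.8], [2.6, -2.0]]
-310 [[2.4, -2.2], [2.3, -2.4], [2.1, -2.6], [1.8, -2.7], [1.7, -2.9], [1.4, -3.0], [1.1, -3.1], [1.0, -3.1], [0.6, -3.3], [0.4, -3.2]]
-355 [[0.2, -3.3], [-0.1, -3.3], [-0.4, -3.3], [-0.6, -3.2], [-0.8, -3.2], [-1.2, -3.1], [-1.3, -3.0], [-1.6, -2.9], [-1.8, -2.8], [-2.0, -2.6]]
-400 [[-2.2, -2.4], [-2.4, -2.3], [-2.6, -2.1], [-2.7, -1.8], [-2.9, -1.7], [-3.0, -1.4], [-3.1, -1.1], [-3.1, -1.0], [-3.3, -0.6], [-3.2, -0.4]]
```

Emit:
step_arm(deltas=[-3.3, -0.2, 0, 0, 14, -3.3, 0.1, 0, 0, 14, -3.3, 0.4, 0, 0, 14, -3.2, 0.6, 0, 0, 14, -3.2, 0.8, 0, 0, 14, -3.1, 1.2, 0, 0, 14, -3.0, 1.3, 0, 0, 14, -2.9, 1.6, 0, 0, 14, -2.8, 1.8, 0, 0, 14, -2.6, 2.0, 0, 0, 14])

```text
time: 10.25
tool_pos: [506.7, 76.4, 116.1]
tcp_rot: [3.139, -0.002, 0.009]
contact_force: [-1.8, -7.4, 4.7]
grip_width: 17.5
finger_force: 30.0
```

Emit:
step_arm(deltas=[-2.4, 2.2, 0, 0, 14, -2.3, 2.4, 0, 0, 14, -2.1, 2.6, 0, 0, 14, -1.8, 2.7, 0, 0, 14, -1.7, 2.9, 0, 0, 14, -1.4, 3.0, 0, 0, 14, -1.1, 3.1, 0, 0, 14, -1.0, 3.1, 0, 0, 14, -0.6, 3.3, 0, 0, 14, -0.4, 3.2, 0, 0, 14])

```text
time: 11.5
tool_pos: [491.6, 105.9, 116.1]
tcp_rot: [3.14, -0.001, 0.009]
contact_force: [-2.3, -3.2, 4.9]
grip_width: 17.5
finger_force: 30.0
```

Emit:
step_arm(deltas=[-0.2, 3.3, 0, 0, 14, 0.1, 3.3, 0, 0, 14, 0.4, 3.3, 0, 0, 14, 0.6, 3.2, 0, 0, 14, 0.8, 3.2, 0, 0, 14, 1.2, 3.1, 0, 0, 14, 1.3, 3.0, 0, 0, 14, 1.6, 2.9, 0, 0, 14, 1.8, 2.8, 0, 0, 14, 2.0, 2.6, 0, 0, 14])

```text
time: 12.75
tool_pos: [502.2, 136.7, 116.1]
tcp_rot: [3.141, -0.003, 0.009]
contact_force: [-0.6, -4.6, 5.6]
grip_width: 17.5
finger_force: 30.0
```

Emit:
step_arm(deltas=[4.6, 4.7, 0, 0, 14, 5.3, 3.9, 0, 0, 14, 5.9, 3.1, 0, 0, 14, 6.2, 2.1, 0, 0, 14, 6.5, 1.0, 0, 0, 14, 6.6, 0.1, 0, 0, 14, 6.5, -1.0, 0, 0, 14, 6.3, -2.0, 0, 0, 14, 5.9, -2.9, 0, 0, 14, 5.4, -3.8, 0, 0, 14])

```text
time: 14.0
tool_pos: [559.5, 141.8, 116.0]
tcp_rot: [3.141, 0.001, 0.009]
contact_force: [-7.1, -4.3, 9.2]
grip_width: 17.3
finger_force: 30.0
```

Emit:
step_arm(deltas=[2.4, -2.2, 0, 0, 14, 2.3, -2.4, 0, 0, 14, 2.1, -2.6, 0, 0, 14, 1.8, -2.7, 0, 0, 14, 1.7, -2.9, 0, 0, 14, 1.4, -3.0, 0, 0, 14, 1.1, -3.1, 0, 0, 14, 1.0, -3.1, 0, 0, 14, 0.6, -3.3, 0, 0, 14, 0.4, -3.2, 0, 0, 14])

```text
time: 15.25
tool_pos: [575.1, 114.8, 116.1]
tcp_rot: [-3.14, -0.001, 0.009]
contact_force: [-2.7, 2.7, 6.0]
grip_width: 17.4
finger_force: 30.0
```

Emit:
step_arm(deltas=[0.2, -3.3, 0, 0, 14, -0.1, -3.3, 0, 0, 14, -0.4, -3.3, 0, 0, 14, -0.6, -3.2, 0, 0, 14, -0.8, -3.2, 0, 0, 14, -1.2, -3.1, 0, 0, 14, -1.3, -3.0, 0, 0, 14, -1.6, -2.9, 0, 0, 14, -1.8, -2.8, 0, 0, 14, -2.0, -2.6, 0, 0, 14])

```text
time: 16.5
tool_pos: [557.0, 91.5, 115.0]
tcp_rot: [-3.133, 0.017, 0.015]
contact_force: [-21.6, 0.7, 15.8]
grip_width: 19.0
finger_force: 10.7
```

```bash
python3 - <<'E'
from h import *
o=get_obs();print(o["tool_pos"],o["contact_force"],o["moment"],o["finger_force"],o["grip_width"])
s=capture("side")[160:290,220:350,::-1]; w=capture("wrist")[:,:,::-1]
cv2.imwrite("pics/w3.png",w); cv2.imwrite("pics/s3.png",s)
a=cv2.resize(s,(420,420),interpolation=2); b=cv2.resize(w,(380,285)); 
c=np.zeros((420,800,3),np.uint8); c[:,:420]=a; c[:285,420:]=b; cv2.imwrite("pics/c3.png",c)
E
```

```text
[557.03372913  91.46092131 115.00018841] [-21.58834507   0.71599661  15.77732186] [0.42241745 3.15909011 0.44205647] 10.746080694252669 18.983487323578682
```

View pics/c3.png

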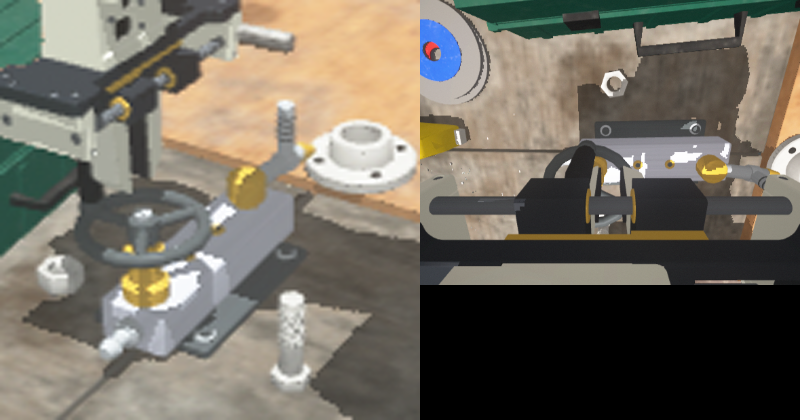

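```bash
python3 - <<'E'
from h import *
w=cv2.imread("pics/w3.png"); p=camera_params("wrist")
c=cv2.resize(w[180:360,160:420],None,fx=3,fy=3,interpolation=2)
for d in [20,10,0,-10,-20,-30,-40]:
    a=np.radians(d); q=[proj("wrist",(533.7+42*np.cos(a),109.6+42*np.sin(a),z),p) for z in (105,155)]
    print(d,[((u-[160,180])*3).round() for u in q])
    for u in q: cv2.circle(c,tuple(int(t) for t in (u-[160,180])*3),3,(0,0,255) if u is q[1] else (0,255,0),-1)
cv2.imwrite("pics/w3c.png",c)
E
```

```text
20 [array([177., 144.]), array([110., 269.])]
10 [array([212., 135.]), array([157., 259.])]
0 [array([248., 133.]), array([206., 255.])]
-10 [array([284., 136.]), array([256., 260.])]
-20 [array([320., 146.]), array([304., 272.])]
-30 [array([352., 160.]), array([348., 291.])]
-40 [array([381., 180.]), array([388., 316.])]
```

View pics/w3c.png

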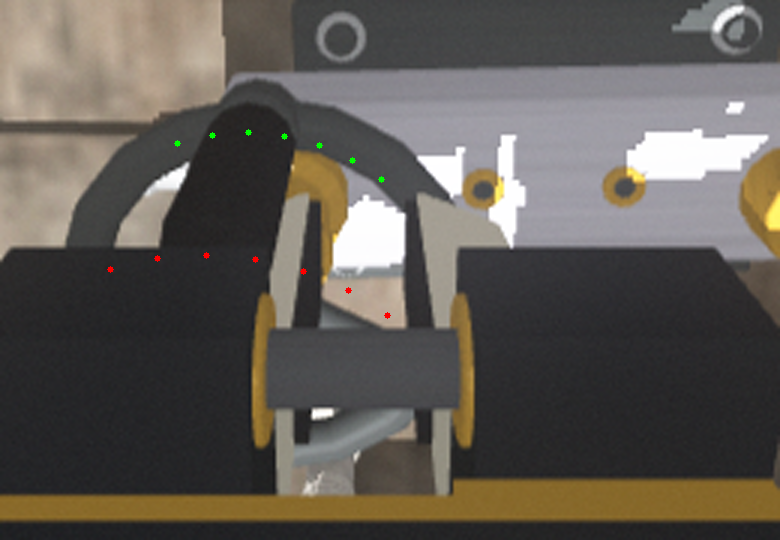

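The handle sits at about 0° (top near (210,255) in the crop), so the wheel is at its stop. The handle has slipped out in front of the fingers, so I'll back off, lift and regrip.

Emit:
step_arm(deltas=[-6, 0, 0, 0, 19, -6, 0, 0, 0, 19, -4, 0, 0, 0, 19, 0, 0, 0, 0, 19, 0, 0, 20, 0, 19, 0, 0, 30, 0, 30, 0, 0, 12, 0, 50, 0, 0, 0, 0, 50, 0, 0, 0, 0, 50, 0, 0, 0, 0, 50])

```text
time: 17.85
tool_pos: [548.9, 83.2, 175.6]
tcp_rot: [3.141, 0.002, 0.009]
contact_force: [-0.6, 0.5, -0.1]
grip_width: 49.7
finger_force: 0.0
```

```bash
python3 - <<'E'
from h import *
o=get_obs();print(o["tool_pos"],o["tcp_rot"],o["contact_force"])
p=camera_params("wrist");w=capture("wrist")[:,:,::-1]
s=capture("side")[:,:,::-1]
cv2.imwrite("pics/w4.png",w); cv2.imwrite("pics/s4.png",s)
def dr(im,n,p,x0,y0,f):
    c=cv2.resize(im[y0:y0+150,x0:x0+140],None,fx=f,fy=f,interpolation=2)
    for d in [20,10,0,-10,-20]:
        a=np.radians(d); u=proj(n,(533.7+42*np.cos(a),109.6+42*np.sin(a),155),p)
        cv2.circle(c,tuple(int(t) for t in (u-[x0,y0])*f),2,(0,0,255) if d else (0,255,0),-1); print(n,d,u)
    return c
u=proj("wrist",(575.7,109.6,155),p); x0=int(np.clip(u[0]-70,0,420)); y0=int(np.clip(u[1]-75,0,270))
c=np.hstack([dr(w,"wrist",p,x0,y0,2.8),dr(s,"side",camera_params("side"),200,140,2.8)]); cv2.imwrite("pics/c4.png",c); print(x0,y0)
E
```

```text
[548.92420516  83.16992706 175.63800269] [3.14147640e+00 2.04466215e-03 8.94266584e-03] [-0.55219389  0.49009274 -0.14226494]
wrist 20 [217.3 209.4]
wrist 10 [228.4 206.6]
wrist 0 [239.9 205.8]
wrist -10 [251.5 206.9]
wrist -20 [262.7 209.8]
side 20 [243.7 203.6]
side 10 [245.1 202. ]
side 0 [246.9 200.5]
side -10 [249.1 199.2]
side -20 [251.8 198.1]
169 130
```

View pics/c4.png

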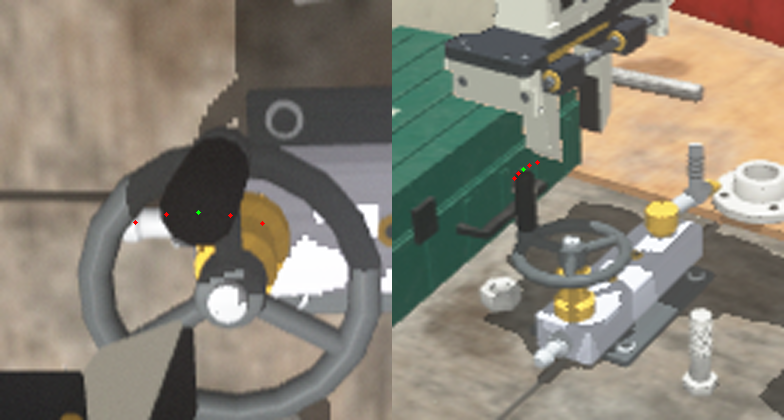

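The handle top, at about (195,215) in the wrist crop, puts the crank at roughly +1°. That matches a stop at the block's x axis, so I'll regrip there.

Emit:
step_arm(deltas=[13, 13, 0, 0, 50, 13.8, 14.3, 0, 0, 50, 0, 0, 0, 0, 50, 0, 0, -30, 0, 50, 0, 0, -29.5, 0, 50, 0, 0, 0, 0, 14, 0, 0, 0, 0, 14, 0, 0, 0, 0, 14, 0, 0, 0, 0, 14, 0, 0, 0, 0, 14])

```text
time: 19.2
tool_pos: [576.8, 110.4, 118.4]
tcp_rot: [3.141, -0.002, 0.009]
contact_force: [0.0, -0.5, 5.2]
grip_width: 17.1
finger_force: 30.0
```

Emit:
step_arm(deltas=[0, -1, 0, 0, 14, 0, -1, 0, 0, 14, 0, -1, 0, 0, 14, 0, -1, 0, 0, 14, 0, 0, 0, 0, 14, 0, 0, 0, 0, 14, 0, 0, 0, 0, 14, 0, 0, 0, 0, 14, 0, 0, 0, 0, 14, 0, 0, 0, 0, 14])

```text
time: 20.45
tool_pos: [576.8, 109.7, 118.4]
tcp_rot: [-3.137, -0.003, 0.009]
contact_force: [0.7, 10.8, 5.2]
grip_width: 17.3
finger_force: 30.0
```

The press moved the wheel only 0.7 mm and built up 10.8 N, so it is firmly on the stop. Now I'll open it two turns.

Emit:
step_arm(deltas=[-2.1, 16.0, 0, 0, 14, -5.9, 11.7, 0, 0, 14, -9.3, 9.3, 0, 0, 14, -11.7, 5.9, 0, 0, 14, -13, 2.1, 0, 0, 14, -13, -2.1, 0, 0, 14, -11.7, -5.9, 0, 0, 14, -9.3, -9.3, 0, 0, 14, -5.9, -11.7, 0, 0, 14, -2.1, -13, 0, 0, 14])

```text
time: 21.7
tool_pos: [492.7, 110.2, 118.4]
tcp_rot: [-3.14, -0.003, 0.009]
contact_force: [3.8, 4.2, 6.5]
grip_width: 17.3
finger_force: 30.0
```

Emit:
step_arm(deltas=[2.1, -13, 0, 0, 14, 5.9, -11.7, 0, 0, 14, 9.3, -9.3, 0, 0, 14, 11.7, -5.9, 0, 0, 14, 13, -2.1, 0, 0, 14, 13, 2.1, 0, 0, 14, 11.7, 5.9, 0, 0, 14, 9.3, 9.3, 0, 0, 14, 5.9, 11.7, 0, 0, 14, 2.1, 13, 0, 0, 14])

```text
time: 22.95
tool_pos: [577.0, 108.7, 118.3]
tcp_rot: [3.14, -0.002, 0.009]
contact_force: [-2.0, -4.2, 9.5]
grip_width: 17.2
finger_force: 30.0
```

Emit:
step_arm(deltas=[-2.1, 13, 0, 0, 14, -5.9, 11.7, 0, 0, 14, -9.3, 9.3, 0, 0, 14, -11.7, 5.9, 0, 0, 14, -13, 2.1, 0, 0, 14, -13, -2.1, 0, 0, 14, -11.7, -5.9, 0, 0, 14, -9.3, -9.3, 0, 0, 14, -5.9, -11.7, 0, 0, 14, -2.1, -13, 0, 0, 14])

```text
time: 24.2
tool_pos: [492.7, 110.1, 118.4]
tcp_rot: [-3.14, -0.003, 0.009]
contact_force: [3.7, 3.4, 6.1]
grip_width: 17.0
finger_force: 30.0
```

Emit:
step_arm(deltas=[2.1, -13, 0, 0, 14, 5.9, -11.7, 0, 0, 14, 9.3, -9.3, 0, 0, 14, 11.7, -5.9, 0, 0, 14, 13, -2.1, 0, 0, 14, 13, 2.1, 0, 0, 14, 11.7, 5.9, 0, 0, 14, 9.3, 9.3, 0, 0, 14, 5.9, 11.7, 0, 0, 14, 2.1, 13, 0, 0, 14])

```text
time: 25.45
tool_pos: [577.0, 108.7, 118.3]
tcp_rot: [3.14, -0.002, 0.008]
contact_force: [-2.2, -4.6, 9.3]
grip_width: 17.4
finger_force: 30.0
```

Emit:
step_arm(deltas=[0, 0, 0, 0, 14, 0, 0, 0, 0, 14, 0, 0, 0, 0, 14, 0, 0, 0, 0, 14, 0, 0, 0, 0, 14, 0, 0, 0, 0, 14, 0, 0, 0, 0, 14, 0, 0, 0, 0, 14, 0, 0, 0, 0, 14, 0, 0, 0, 0, 14])

```text
time: 26.7
tool_pos: [576.8, 110.3, 118.4]
tcp_rot: [-3.14, -0.002, 0.009]
contact_force: [1.3, 3.2, 6.5]
grip_width: 17.1
finger_force: 30.0
```

```bash
python3 - <<'E'
from h import *
o=get_obs();print(o["tool_pos"],o["contact_force"],o["finger_force"],np.abs(o["dq"]).max())
p=camera_params("wrist");w=capture("wrist")[:,:,::-1]; s=capture("side")[150:290,220:360,::-1]
c=np.zeros((420,800,3),np.uint8); c[:,:420]=cv2.resize(s,(420,420),interpolation=2); c[:285,420:]=cv2.resize(w,(380,285)); cv2.imwrite("pics/c5.png",c)
E
```

```text
[576.79752342 110.33266315 118.37622148] [1.31342798 3.20656404 6.48503121] 30.00116380630061 0.001958743398086955
```

View pics/c5.png

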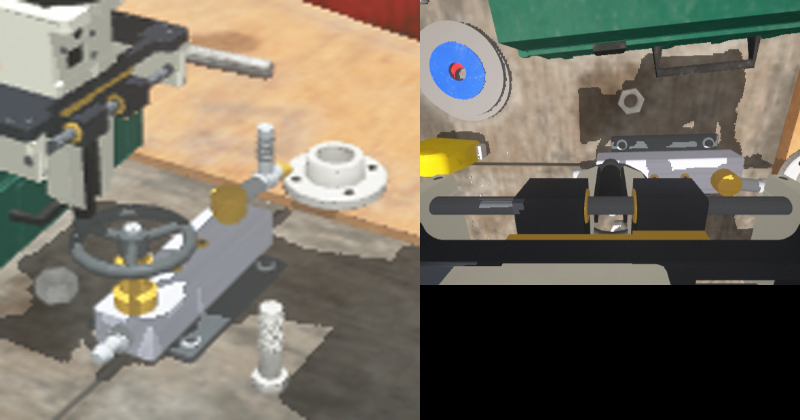

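The handle is held between the pads at the stop's angle (y 110.3 against 109.7 mm). The nozzle stud at (265,130) still points at the flange, so I'll hand in.

```bash
python3 -c "
from plant import *
print(close_job())"
```

```text
the job is handed in; nothing more can be done
None
```

I handed the job in at about 27 s, with no pass/fail result returned: nozzle aimed at the flange, wheel closed onto its stop and backed off two full turns (within about 1° by arm position), crank handle still gripped at 30 N, bystanders not seen to move (tape not checked closely).

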